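Bar the card-index cabinet

ROBOT

A 6-joint arm with a two-finger parallel gripper is mounted at the origin on the work surface. World frame = base frame: x ahead of the robot, y to its left, z up, the work surface at z = 0. Lengths are in m, angles in rad, forces in N, time in s.
With the tool pointing down it reaches from about 0.2 to 0.875 m from the base axis. Payload 3.4 kg.
Tool frame: the origin (TCP) lies between the finger pads; the fingertips stand 25 mm ahead of it and the grasp point (between the pads) lies 6 mm ahead of it (r.nose_length is the z of the fingertips in the tool frame, in m); z points along the fingers, y is the line along which they close (so a half turn about z gives the same grasp; the last joint's range is limited). The gripper opens to 94 mm and grips with 3 to 60 N. Pads are 16 mm wide; open, the fingers measure 119 mm over their backs; the gripper's body (75 mm by 177 mm) begins 78 mm behind the grasp point.
Start: joints at [-1.224, 0.276, 1.505, -0, 1.361, -0.121], TCP at [0.259, -0.513, 0.23] pointing down, gripper open.
Joint ranges: [-2.89, 2.89], [-0.75, 2.08], [0.22, 2.7], [-1.18, 4.32], [0.11, 2.71], [-2.7, 2.7]. Speed limits (rad/s): [2.57, 2.57, 3.14, 3.14, 3.14, 3.14].

INTERFACE

Orientations are given as a unit quaternion [w, x, y, z].
In Python, from plant import r, gripper_to, inverse_kinematics, vision, models, telemetry gives the robot as it stands. Calls block until the motion is done:
- r.move_to(position, orientation): joint-space move of the TCP to a pose.
- r.move_l(position, rot=None, vel=0.15, guard=None): straight line of the TCP; rot=None keeps the orientation; vel is the mean speed in m/s. With guard (N) it stops when the force on the tool has changed by that much, and returns True; else False.
- r.movej(angles): joint-space move.
- gripper_to(opening, f_grip=None): finger opening in m; f_grip is the grip in N (None keeps the last); returns when the fingers have stopped.
- r.hold(seconds).
- inverse_kinematics(position, orientation): joint angles nearest the present ones, or None.
- vision.snapshot(name): name is "scene" or "side" or "wrist"; returns the picture (480x640x3 uint8, red, green, blue); there is no depth.
- vision.get_calibration(name): a dict with "fx", "fy", "cx", "cy" (pixels), "position" and "orientation" of the camera in the world. Camera axes: x right, y down, z forward; pixel columns grow to the right and rows downward; lengths in m; the calibration is good to about 2 mm. The wrist camera is an equidistant fisheye: a pixel r from the principal point sees the ray r / f radians off the axis. A picture is of the moment at which its call begins: read the wrist's pose just before it. get_calibration takes no time and is no camera call; for the wrist camera it gives the pose at the moment of the call.
A pose or a line that the arm cannot do raises r.PlanningError and nothing moves.
- r.sign_off(): hands the job in; it is judged then, once.
Trained networks look in the newest picture that a camera, given by its name, has taken for a name from the list of things; names that differ only in an ending like _2 or _b are one class to them, and where a whole thing is asked for, a point or a joint stands for the part that bears it (a point fixed in the world has none). Each returns a list of dicts, best first, with "score" (0 to 1); they miss things now and then, are a little off and sometimes report something else, mostly with a low value. They report only what shows in the picture. A call takes as long as a camera call.
- models.boxes_of(thing, camera): "at" ([x, y, z] in m, in world coordinates, good to about 4 mm: the middle of the surface that is visible of it).
- models.regions_of(thing, camera): "pixels" (480x640 bool, what is visible of it).
- models.mark_of(thing, camera): "at" ([x, y, z] in m, in world coordinates, good to about 4 mm: a listed point, or the origin of a listed thing).
Readings, each from a call of its own:
- telemetry.current_t(): time.
- telemetry.current_joints(): joint angles.
- telemetry.current_dq(): joint speeds.
- telemetry.current_joint_efforts(): joint torques, N m.
- telemetry.current_ee_pos(): TCP position.
- telemetry.current_tool_rot(): TCP orientation.
- telemetry.current_wrist_force(): force on the tool from outside, world axes, zero at the start.
- telemetry.current_torque(): the same for the moment, N m.
- telemetry.current_opening(): finger opening in m.
- telemetry.current_finger_force(): force on a finger pad.
Only numpy, scipy, OpenCV 4.12 (cv2) and the standard library are available. Lean on these libraries where they do the work, as an engineer would, in place of code of your own. Each camera call takes 0.05 s, during which the arm holds its last target. There are 200 camera calls.

TASK

Lock up the grey card-index cabinet: push both drawers fully shut so that the eyes on their fronts line up with those on the cabinet, then thread the locking bar from the cabinet's left-hand end (left as seen from the robot) through all five eyes. Push it home until its red T-handle rests against the left-hand eye and the nose with the padlock hole stands out at the right-hand end. Do not shift the padlock, the hand stamp or the tape roll.

Things in the scene. Friction and masses are not known exactly. Their poses are not given: they have to be found in the camera images.
- cabinet: Grey steel two-drawer card cabinet, fixed, 360 deep (x), 330 wide (y), 140 high. Origin: middle of the front's lower edge; x points into it (away from the robot), y left, z up. Shut drawers are flush with the front. With the drawers shut the five eyes (3 cabinet, 2 drawer) are in line along y, 26 mm before the front, 120 mm above the table, at y=159, 79.5, 0, -79.5, -159 mm.
- eye_left (a point): Left-hand eye of the cabinet, where the bar goes in: a round hole 18 mm across in an upright flat steel tab, 5 mm thick, standing 42 mm out of the front, 32 mm high. The point is the centre of the hole, whose axis runs along the cabinet's y; the tab's outer face is 2.5 mm further left. All five eyes are alike.
- eye_middle (a point): Eye on the cabinet's middle post: centre of its 18 mm hole.
- eye_right (a point): Right-hand eye of the cabinet, where the nose comes out: centre of its 18 mm hole.
- drawer_left (a joint): How far the left-hand drawer is open, m: 0 is shut against its stop. It weighs about 0.9 kg, slides along the cabinet's x with about 2 N of friction plus some drag, stays where it is left and does not spring back.
- drawer_right (a joint): The same for the right-hand drawer.
- drawer_left_eye (a point): Eye on the left-hand drawer's flat white front: centre of its 18 mm hole, moving with the drawer. The front is 26 mm from this point towards the cabinet, 145 mm wide (eye in the middle), 13 to 127 mm above the table. Below, 40 mm above the table, a bow pull 70 mm wide stands 26 mm out.
- drawer_right_eye (a point): The same on the right-hand drawer.
- bar: Locking bar, loose on the table: steel round bar 12 mm thick, 361 mm long, 0.14-0.27 kg, with a red T-handle (cross pin 10 mm thick, 50 mm long) at its tail that keeps it from rolling and stops it at the left-hand eye. Origin: on its axis, halfway along (6 mm above the table); y points along it to the tail, -y to the nose. The nose starts towards the cabinet.
- bar_nose (a point): Tip of the bar's nose, on its axis; the nose tapers over 12 mm to a tip 5 mm across; the padlock hole is 16 mm behind the tip.
- bar_tee (a point): Where the axes of bar and T-handle cross, 355 mm from the nose tip and 6 mm short of the tail end.
- padlock: Brass padlock lying on the cabinet's top: case 46 x 44 x 20 mm, steel shackle standing 31 mm out of it. Not used, stays where it is. Origin: centre of the underside of its case.
- tape_roll: Roll of clear packing tape lying flat, 104 mm across, 50 mm high; stays where it is. Origin: centre of its underside.
- date_stamp: Hand stamp standing on the cabinet's top: black foot 34 x 60 x 16 mm, turned wooden handle, 71 mm high in all; stays where it is. Origin: centre of its underside.

How it is judged:
By the outcome, as a careful person would: the job done as asked, in the order asked, and still so for the second after the job is handed in, with the robot touching nothing.
It also fails if it takes over 72 s, if anything falls off the work surface, if the arm or the gripper's body presses on something with over 40 N, if the wrist force passes 120 N, or if a joint passes its speed limit or range.

## Working session

There is one attempt and no reset: what is moved stays moved. The work goes in short steps, each a Python script; the robot and the scene stay as the last script left them, time stands still between calls to the robot, and variables do not carry over. Pictures are saved under pics/ and viewed, at most 10 in all, crops included, and the job is handed in when it is done.

```bash
ls; mkdir -p pics; python3 - <<'E'
from plant import r, vision, models, telemetry
import cv2, numpy as np
for c in ("scene","side"):
    im=vision.snapshot(c); cv2.imwrite(f"pics/{c}0.png",im[:,:,::-1])
    for t in ("eye_left","eye_middle","eye_right","drawer_left_eye","drawer_right_eye","bar","bar_nose","bar_tee","cabinet","padlock","tape_roll","date_stamp"):
        print(c,t,[(np.round(d["at"],3).tolist(),round(d["score"],2)) for d in models.mark_of(t,c)[:2]])
    k=vision.get_calibration(c); print({a:np.round(b,3).tolist() for a,b in k.items() if not isinstance(b,str)})
print(telemetry.current_t(), telemetry.current_tool_rot())
E
```

```text
pics
scene eye_left [([0.57, -0.21, 0.122], 0.69)]
scene eye_middle [([0.747, -0.128, 0.14], 0.59), ([0.568, -0.209, 0.118], 0.57)]
scene eye_right [([0.554, -0.368, 0.119], 0.93), ([0.468, 0.057, 0.004], 0.28)]
scene drawer_left_eye [([0.506, -0.126, 0.117], 0.87), ([0.57, -0.211, 0.119], 0.21)]
scene drawer_right_eye [([0.502, -0.284, 0.12], 0.94)]
scene bar [([0.532, 0.227, 0.01], 0.95), ([0.502, -0.284, 0.119], 0.31)]
scene bar_nose [([0.47, 0.059, 0.004], 0.94)]
scene bar_tee [([0.589, 0.395, 0.004], 0.8)]
scene cabinet []
scene padlock [([0.718, -0.26, 0.137], 0.78)]
scene tape_roll [([0.769, 0.112, 0.002], 0.89), ([0.509, -0.129, 0.118], 0.45)]
scene date_stamp [([0.748, -0.131, 0.137], 0.91), ([0.501, -0.288, 0.119], 0.71)]
{'fx': 585.083, 'fy': 585.083, 'cx': 320.217, 'cy': 231.741, 'position': [1.352, 0.453, 1.026], 'orientation': [-0.185, 0.486, 0.795, -0.313]}
side eye_left [([0.579, -0.05, 0.119], 0.57)]
side eye_middle [([0.566, -0.212, 0.123], 0.92), ([0.506, -0.286, 0.121], 0.33)]
side eye_right [([0.465, 0.059, 0.009], 0.66), ([0.558, -0.367, 0.116], 0.56)]
side drawer_left_eye [([0.508, -0.131, 0.123], 0.71), ([0.594, -0.212, 0.0], 0.42)]
side drawer_right_eye [([0.504, -0.286, 0.118], 0.75)]
side bar [([0.531, 0.229, 0.01], 0.95)]
side bar_nose [([0.463, 0.06, 0.007], 0.77)]
side bar_tee [([0.587, 0.392, 0.007], 0.57)]
side cabinet [([0.594, -0.212, -0.0], 0.69)]
side padlock [([0.719, -0.257, 0.141], 0.69), ([0.596, -0.211, -0.002], 0.48)]
side tape_roll [([0.749, -0.128, 0.138], 0.65)]
side date_stamp []
{'fx': 491.013, 'fy': 491.013, 'cx': 322.957, 'cy': 243.649, 'position': [0.445, 0.77, 0.846], 'orientation': [0.041, -0.097, 0.918, -0.383]}
1.3 [3.86781330e-05 9.72769106e-01 2.31776326e-01 4.48630694e-06]
```

View pics/scene0.png

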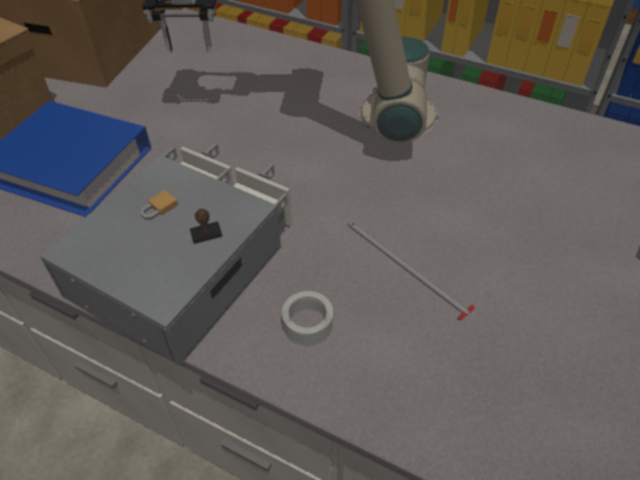

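View pics/side0.png

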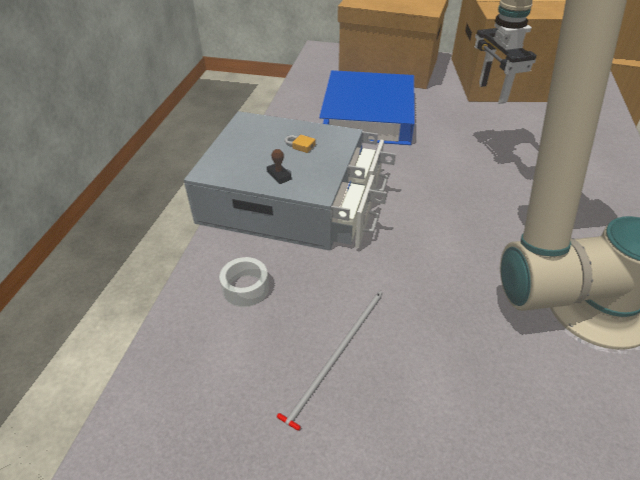

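The pictures agree with the networks. The drawers are about 6 cm open at the cabinet front. The bar's nose is at scene pixel (350,225) and its tee at (467,312), and the 355 mm between them checks out. I'll fit the cabinet frame from the eyes, then push each drawer shut with closed fingers between the eyes.

```bash
cat > h.py <<'E'
import numpy as np, cv2
from scipy.spatial.transform import Rotation as R
from plant import r, gripper_to, inverse_kinematics, vision, models, telemetry
YAW=-0.072; O=np.array([0.593,-0.2105,0])       # cabinet frame
def setcab(o,yaw):
    global O,YAW; O,YAW=np.array(o),yaw
def W(p): return O+R.from_euler('z',YAW).apply(p)       # cabinet -> world
def C(p): return R.from_euler('z',-YAW).apply(np.array(p)-O)
def down(psi,tilt=0.):     # tool down, tool x at heading psi; tilt about tool x
    M=np.array([[np.cos(psi),np.sin(psi),0],[np.sin(psi),-np.cos(psi),0],[0,0,-1]])
    q=(R.from_matrix(M)*R.from_euler('x',tilt)).as_quat(); return np.roll(q,1)
def best(t,cam):
    l=models.mark_of(t,cam); return (np.array(l[0]["at"]),l[0]["score"]) if l else (None,0)
E
python3 - <<'E'
from h import *
gripper_to(0.0,20)
q=down(YAW)
for s in (-1,1):
    p=W([-0.13,s*0.04,0.10])
    if s<0: r.move_to(W([-0.13,-0.04,0.2]),q)
    r.move_l(p,rot=q,vel=0.2)
    hit=r.move_l(W([-0.035,s*0.04,0.10]),vel=0.12)
    hit=r.move_l(W([0.012,s*0.04,0.10]),vel=0.04,guard=22)
    r.hold(0.2)
    print(hit,C(telemetry.current_ee_pos()).round(4),telemetry.current_wrist_force().round(1))
    r.move_l(p,vel=0.25)
r.move_l(W([-0.2,0.1,0.25]),vel=0.3)
gripper_to(0.06)
im=vision.snapshot("wrist"); cv2.imwrite("pics/w1.png",im[:,:,::-1])
for c in ("scene","side","wrist"):
    if c!="wrist": vision.snapshot(c)
    for t in ("eye_left","eye_middle","eye_right","drawer_left_eye","drawer_right_eye","bar_nose","bar_tee"):
        a,s=best(t,c)
        if s>.4: print(c,t,a.round(4),C(a).round(4),round(s,2))
print(telemetry.current_t())
E
```

```text
True [-0.0103 -0.0394  0.0989] [ 0.1 -0.5 -0.8]
True [-0.0111  0.0405  0.0989] [ 0.4  0.2 -0.4]
scene eye_left [ 0.5774 -0.0473  0.122 ] [-0.0273  0.1617  0.122 ] 0.59
scene eye_middle [ 0.5718 -0.2107  0.1203] [-0.0211 -0.0017  0.1203] 0.74
scene eye_right [ 0.5542 -0.3702  0.1174] [-0.0272 -0.1621  0.1174] 0.58
scene drawer_right_eye [ 0.5623 -0.2913  0.118 ] [-0.0248 -0.0828  0.118 ] 0.58
scene bar_nose [0.472  0.061  0.0061] [-0.1402  0.2621  0.0061] 0.88
scene bar_tee [0.5879 0.3909 0.0052] [-0.0484  0.5995  0.0052] 0.63
side eye_left [ 0.5781 -0.0504  0.1161] [-0.0264  0.1586  0.1161] 0.74
side eye_middle [ 0.5683 -0.211   0.1219] [-0.0246 -0.0023  0.1219] 0.95
side eye_right [ 0.5602 -0.3674  0.116 ] [-0.0214 -0.1589  0.116 ] 0.57
side drawer_left_eye [ 0.5745 -0.1318  0.125 ] [-0.0241  0.0772  0.125 ] 0.98
side drawer_right_eye [ 0.5663 -0.2904  0.1185] [-0.0209 -0.0816  0.1185] 0.76
side bar_nose [0.4643 0.0613 0.0097] [-0.1479  0.2618  0.0097] 0.8
side bar_tee [0.5904 0.3913 0.0076] [-0.0459  0.6001  0.0076] 0.93
wrist eye_left [ 0.5761 -0.0536  0.1174] [-0.0281  0.1553  0.1174] 0.79
wrist eye_middle [ 0.5654 -0.2081  0.1193] [-0.0277  0.0004  0.1193] 0.66
wrist eye_right [ 0.5575 -0.3683  0.1166] [-0.0241 -0.1599  0.1166] 0.77
wrist drawer_left_eye [ 0.5716 -0.1256  0.1219] [-0.0275  0.0831  0.1219] 0.83
wrist drawer_right_eye [ 0.5614 -0.2899  0.1182] [-0.0258 -0.0815  0.1182] 0.9
wrist bar_nose [0.467  0.0589 0.0072] [-0.1451  0.2596  0.0072] 0.74
13.25
```

View w1.

View pics/w1.png

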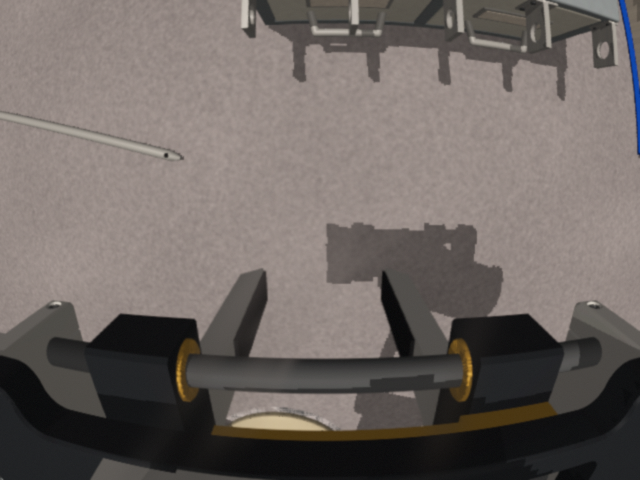

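The wrist picture shows both drawers flush and the five eyes in a row along the top, from (250,15) to (605,45). Fingertip contact and the marks agree on yaw −0.064. Next I grasp the bar near its balance point.

```bash
sed -i 's/^YAW=.*/YAW=-0.064; O=np.array([0.5936,-0.2115,0])/' h.py
python3 - <<'E'
from h import *
psi=1.2204; u=np.array([np.cos(psi),np.sin(psi),0])
m=np.array([.530,.229,0])+u*0.012
q=down(psi)
r.move_to(m+[0,0,.12],q)
r.move_l(m+[0,0,.028],vel=0.12,guard=15)
print(telemetry.current_ee_pos())
gripper_to(0.0,50)
print(telemetry.current_opening(),telemetry.current_finger_force(),telemetry.current_ee_pos())
r.move_l(m+[0,0,.15],vel=0.15)
# pre-insertion: bar along cabinet y, axis 21 mm ahead of TCP, nose 45 mm short of eye_left
r.move_to(W([-.026,.159+.045+.192,.1415]),down(np.pi/2+YAW))
r.hold(.3)
print(telemetry.current_ee_pos(),C(telemetry.current_ee_pos()))
for c in ("side","scene"):
    im=vision.snapshot(c); cv2.imwrite(f"pics/{c}2.png",im[:,:,::-1])
    for k in range(2):
      for t in ("eye_left","bar_nose","bar_tee"):
        a,s=best(t,c)
        if s>.4: print(c,t,a.round(4),C(a).round(4),round(s,2))
im=vision.snapshot("side"); cv2.imwrite("pics/s2c.png",cv2.resize(im[150:350,230:500,::-1],None,fx=2.9,fy=2.9,interpolation=2))
print(telemetry.current_t())
E
```

```text
[0.53483216 0.24029078 0.02868415]
0.010395870877523096 49.99914765357971 [0.53408459 0.24027489 0.02801545]
[0.59230039 0.18610437 0.14156762] [-0.02672626  0.39670724  0.14156762]
side eye_left [ 0.5773 -0.0467  0.1169] [-0.0268  0.1634  0.1169] 0.96
side bar_tee [0.601  0.3459 0.1213] [-0.0283  0.5567  0.1213] 0.71
side eye_left [ 0.5773 -0.0467  0.1169] [-0.0268  0.1634  0.1169] 0.96
side bar_tee [0.601  0.3459 0.1213] [-0.0283  0.5567  0.1213] 0.71
scene eye_left [ 0.5781 -0.0446  0.1225] [-0.0261  0.1656  0.1225] 0.61
scene bar_nose [ 0.5837 -0.006   0.1195] [-0.023   0.2044  0.1195] 0.7
scene bar_tee [0.5992 0.3478 0.1176] [-0.0302  0.5585  0.1176] 0.72
scene eye_left [ 0.5781 -0.0446  0.1225] [-0.0261  0.1656  0.1225] 0.61
scene bar_nose [ 0.5837 -0.006   0.1195] [-0.023   0.2044  0.1195] 0.7
scene bar_tee [0.5992 0.3478 0.1176] [-0.0302  0.5585  0.1176] 0.72
18.9167
```

View pics/s2c.png

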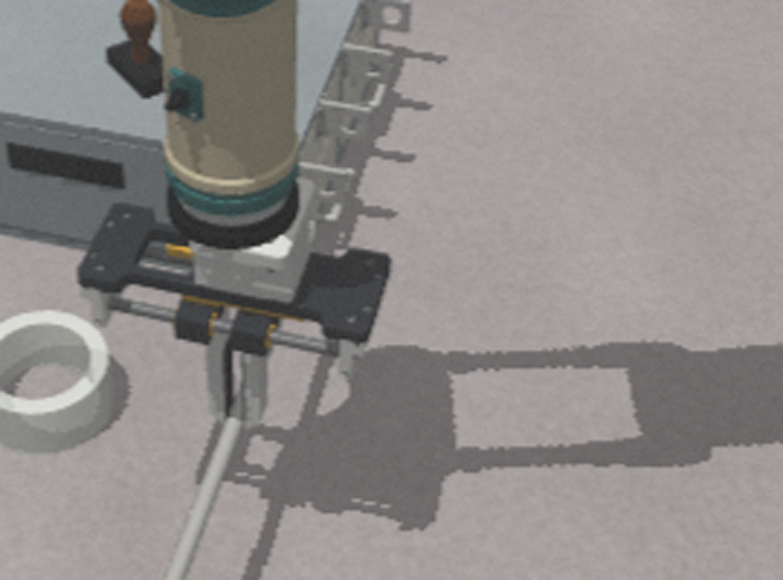

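```bash
cat >> h.py <<'E'
def proj(p,cam):
    k=vision.get_calibration(cam); Rc=R.from_quat(np.roll(k["orientation"],-1))
    v=Rc.inv().apply(np.array(p)-k["position"]); return np.array([k["cx"]+k["fx"]*v[0]/v[2],k["cy"]+k["fy"]*v[1]/v[2]])
E
python3 - <<'E'
from h import *
im=cv2.imread("pics/scene2.png"); 
e=telemetry.current_ee_pos(); T=R.from_quat(np.roll(telemetry.current_tool_rot(),-1)).as_matrix()
print(T.round(4)); b=e+T[:,2]*.0215
nose=b-T[:,0]*.192; tee=b+T[:,0]*.163
eyes=[W([-.026,y,.12]) for y in (.159,.0795,0,-.0795,-.159)]
print(C(nose),C(tee))
c=proj((nose+eyes[1])/2,"scene"); s=6; x0,y0=(c-[65,50]).astype(int)
cr=cv2.resize(im[y0:y0+100,x0:x0+130],None,fx=s,fy=s,interpolation=cv2.INTER_CUBIC)
f=lambda p:tuple(int(v) for v in ((proj(p,"scene")-[x0,y0]+.5)*s))
for p in eyes: cv2.circle(cr,f(p),2,(0,0,255),-1)
cv2.circle(cr,f(nose),2,(0,255,0),-1); cv2.circle(cr,f(nose+T[:,0]*.05),2,(0,255,0),-1)
cv2.imwrite("pics/c3.png",cr)
E
```

```text
[[ 6.400e-02  9.979e-01 -1.000e-04]
 [ 9.979e-01 -6.400e-02 -0.000e+00]
 [-0.000e+00 -1.000e-04 -1.000e+00]]
[-0.0260148   0.20395693  0.11997041] [-0.0259904   0.55895693  0.11996334]
```

View pics/c3.png

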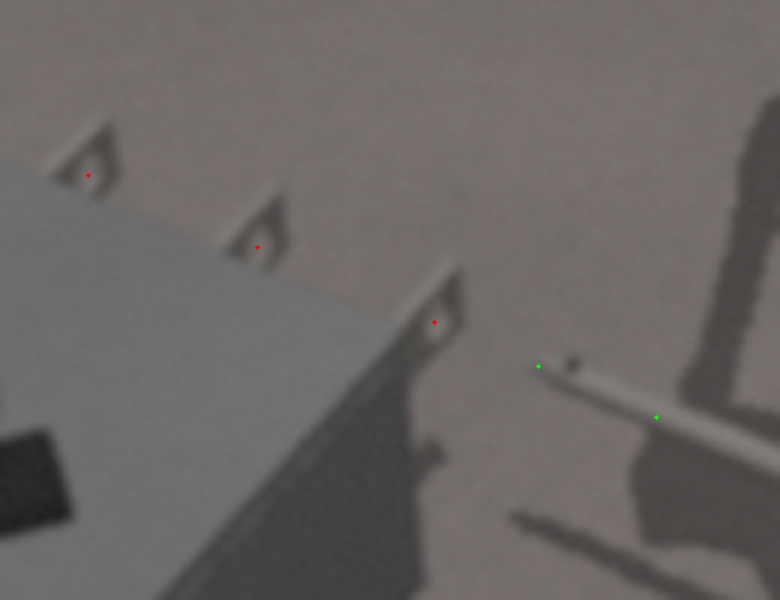

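The projected eye centres (red) sit in the holes to within about 1 mm. The projected bar axis (green, nose at (540,366)) lies on the bar. So I can insert with guards.

```bash
python3 - <<'E'
from h import *
f0=telemetry.current_wrist_force()
for n in (.165,.14,.09,.06,.01,-.015):   # nose y
    hit=r.move_l(W([-.0267,n+.192,.1415]),vel=0.06,guard=10)
    print(n,hit,C(telemetry.current_ee_pos()).round(4),C(telemetry.current_wrist_force()-f0+O).round(1))
    if hit: break
print(telemetry.current_t(),telemetry.current_opening())
E
```

```text
0.165 False [-0.0266  0.357   0.1415] [ 0.2 -1.6 -0.1]
0.14 False [-0.0266  0.3317  0.1416] [ 0.3 -0.3 -0. ]
0.09 False [-0.0267  0.2822  0.1415] [ 0.3 -0.3 -0. ]
0.06 False [-0.0267  0.2518  0.1415] [ 1.  -1.6  0.5]
0.01 False [-0.0267  0.2022  0.1415] [ 0.1 -0.3 -0.1]
-0.015 False [-0.0267  0.1767  0.1415] [-0.5 -1.1  0.1]
23.4667 0.010744974905476528
```

All three eyes passed with under 2 N. Now I regrasp just in front of the tee, level the bar, roll it about 40° so the cross pin clears the front, and push on.

```bash
cat >> h.py <<'E'
def P(y,z,d,tilt=0.,pitch=0.,x=-.0265):
    """TCP pose for a bar-axis point (x,y,z, cabinet frame) d ahead of the TCP"""
    Rt=R.from_rotvec(pitch*np.array([np.cos(YAW),np.sin(YAW),0]))*R.from_quat(np.roll(down(np.pi/2+YAW,tilt),-1))
    return W([x,y,z])-d*Rt.as_matrix()[:,2], np.roll(Rt.as_quat(),1)
E
python3 - <<'E'
from h import *
for t in (0,-.35,-.7): 
    for y in (.318,.172): 
        p,q=P(y,.12,.0185,t,.036); j=inverse_kinematics(p,q); print(t,y,None if j is None else np.round(j,2))
gripper_to(.04)
r.move_l(W([-.0267,.318,.132]),vel=.12)
f0=telemetry.current_wrist_force()
gripper_to(0,40); print(telemetry.current_opening(),(telemetry.current_wrist_force()-f0).round(1))
for c in ("side","scene"):
    vision.snapshot(c); a,s=best("bar_tee",c)
    if s>.3: print(c,C(a).round(4),s)
cv2.imwrite("pics/s4.png",vision.snapshot("side")[120:360,200:520,::-1].repeat(2,0).repeat(2,1))
print(telemetry.current_t())
E
```

```text
0 0.318 [0.04 0.37 1.61 0.04 1.16 0.09]
0 0.172 [-0.21  0.35  1.64  0.04  1.16 -0.16]
-0.35 0.318 [ 0.07  0.21  1.91 -0.02  0.67  0.16]
-0.35 0.172 [-0.25  0.19  1.94  0.16  0.68 -0.29]
-0.7 0.318 [ 0.13  0.16  2.21 -0.91  0.12  1.08]
-0.7 0.172 [-0.31  0.13  2.26  1.19  0.2  -1.35]
0.010663039235048525 [-0.4  0.3 -0.5]
side [-0.0255  0.338   0.1126] 0.53
scene [-0.0255  0.3416  0.1092] 0.85
26.2583
```

View pics/s4.png

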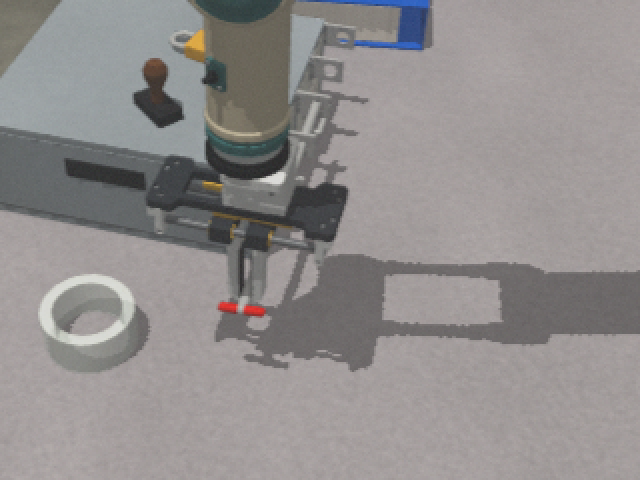

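The tee (red, at (240,309)) sags to about 0.111 m as computed, and it is held between the pads. Rolling would bring the wrist near its joint limit, so I only level the bar and push on.

```bash
python3 - <<'E'
from h import *
f0=telemetry.current_wrist_force()
def go(y,g,v=.06,**k):
    p,q=P(y,.12,.0205,0,.036,**k); h=r.move_l(p,rot=q,vel=v,guard=g)
    print(y,h,C(telemetry.current_ee_pos()).round(4),C(telemetry.current_wrist_force()-f0+O).round(1)); return h
if not go(.318,15,.03):
    for y in (.27,.25,.22,.19,.172):
        if go(y,12): break
cv2.imwrite("pics/s5.png",vision.snapshot("side")[60:300,240:480,::-1].repeat(2,0).repeat(2,1))
for c in ("side","scene"):
    if c!="side": vision.snapshot(c)
    for t in ("bar_tee","bar_nose"):
        a,s=best(t,c)
        if s>.3: print(c,t,C(a).round(4),s)
print(telemetry.current_t(),telemetry.current_opening())
E
```

```text
0.318 False [-0.0264  0.317   0.1407] [-1.   1.3 -1.8]
0.27 False [-0.0265  0.2693  0.1405] [-1.1 -0.2 -1.8]
0.25 False [-0.0265  0.2487  0.1405] [-1.1  0.4 -0.8]
0.22 False [-0.0265  0.2189  0.1405] [-1.1 -0.2 -1.5]
0.19 False [-0.0265  0.1889  0.1405] [-0.3  0.5 -1. ]
0.172 False [-0.0265  0.1709  0.1405] [-1.4  1.3 -1.7]
side bar_tee [-0.024   0.1908  0.1227] 0.7
side bar_nose [-0.0279 -0.1603  0.1198] 0.51
scene bar_tee [-0.0292  0.195   0.1161] 0.95
scene bar_nose [-0.0234 -0.1612  0.1148] 0.56
30.175 0.010755312728536037
```

The nose is just at the right-hand eye. Now I release, go behind the tail, and push it home with closed fingers.

```bash
python3 - <<'E'
from h import *
q=down(np.pi/2+YAW)
gripper_to(.022)
p=telemetry.current_ee_pos(); r.move_l(p+[0,0,.05],vel=.12)
r.move_l(W([-.026,.235,.20]),rot=q,vel=.15)
gripper_to(0,20)
r.move_l(W([-.026,.235,.125]),vel=.15)
hit=r.move_l(W([-.026,.165,.125]),vel=.04,guard=14)
print(hit,C(telemetry.current_ee_pos()).round(4),telemetry.current_wrist_force().round(1))
for c in ("side","scene"):
    im=vision.snapshot(c); cv2.imwrite(f"pics/{c}6.png",im[:,:,::-1])
    for t in ("bar_tee","bar_nose"):
        a,s=best(t,c)
        if s>.3: print(c,t,C(a).round(4),s)
print(telemetry.current_t())
E
```

```text
True [-0.0261  0.1812  0.1248] [-0.1  1.8  1.9]
side bar_tee [-0.0269  0.1639  0.1182] 0.51
side bar_nose [-0.0256 -0.1891  0.1191] 0.45
scene bar_tee [-0.0277  0.1683  0.1182] 0.88
scene bar_nose [-0.0214 -0.1884  0.1161] 0.77
34.5167
```

```bash
python3 - <<'E'
from h import *
r.move_l(W([-.026,.190,.125]),vel=.05)
hit=r.move_l(W([-.026,.165,.125]),vel=.02,guard=22)
print(hit,C(telemetry.current_ee_pos()).round(4))
r.move_l(W([-.026,.25,.125]),vel=.15); r.move_l(W([-.12,.4,.3]),vel=.3)
S=vision.snapshot("side"); 
a=cv2.resize(S[110:270,310:410],(400,600),interpolation=cv2.INTER_CUBIC)
for t in ("bar_tee","bar_nose","drawer_left_eye","drawer_right_eye"):
    m,s=best(t,"side"); print("side",t,None if m is None else C(m).round(4),s)
B=vision.snapshot("scene"); c=proj(W([-.026,0,.12]),"scene").astype(int)
for t in ("bar_tee","bar_nose","padlock","date_stamp","tape_roll"):
    m,s=best(t,"scene"); print("scene",t,None if m is None else (C(m) if "bar" in t else m).round(4),s)
b=cv2.resize(B[c[1]-75:c[1]+75,c[0]-100:c[0]+100][:, 50:150],(400,600),interpolation=cv2.INTER_CUBIC)
cv2.imwrite("pics/f7.png",np.hstack([a,b])[:,:,::-1]); print(telemetry.current_t())
E
```

```text
True [-0.026   0.1811  0.1249]
side bar_tee [-0.0259  0.1623  0.119 ] 0.63
side bar_nose None 0
side drawer_left_eye [-0.0258 -0.0779  0.1196] 0.73
side drawer_right_eye [-0.0249 -0.0793  0.1162] 0.36
scene bar_tee [-0.0283  0.1664  0.1137] 0.94
scene bar_nose [-0.021  -0.1876  0.1144] 0.55
scene padlock [ 0.7167 -0.2605  0.1385] 0.95
scene date_stamp [ 0.7469 -0.1286  0.1408] 0.79
scene tape_roll [0.7676 0.1122 0.0059] 0.94
37.8333
```

View pics/f7.png

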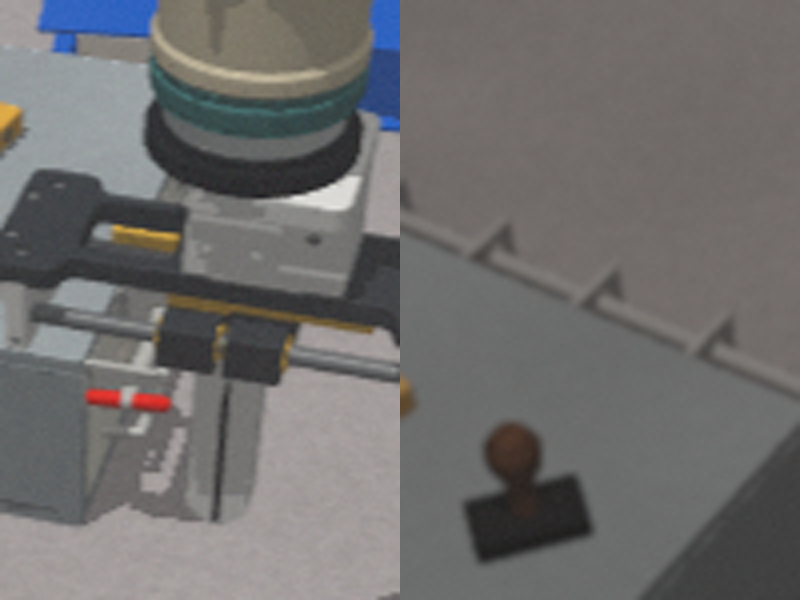

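```bash
python3 - <<'E'
from h import *
r.move_to(np.array([.3,.1,.3]),down(YAW))
S=vision.snapshot("side"); a=cv2.resize(S[110:260,310:410],(400,600),interpolation=cv2.INTER_CUBIC)
for t in ("bar_tee","bar_nose","drawer_left_eye","drawer_right_eye","eye_left"):
    m,s=best(t,"side"); print("side",t,None if m is None else C(m).round(4),s)
B=vision.snapshot("scene"); c=proj(W([-.026,.159,.12]),"scene").astype(int)
b=cv2.resize(B[c[1]-45:c[1]+45,c[0]-40:c[0]+20],(400,600),interpolation=cv2.INTER_CUBIC)
cv2.imwrite("pics/f8.png",np.hstack([a,b])[:,:,::-1]); print(telemetry.current_t())
E
```

```text
side bar_tee [-0.0258  0.1614  0.1176] 0.96
side bar_nose [-0.0249 -0.1889  0.1192] 0.69
side drawer_left_eye [-0.0232  0.0806  0.1211] 0.92
side drawer_right_eye [-0.0228 -0.0793  0.118 ] 0.59
side eye_left [-0.0297  0.1594  0.1195] 0.9
39.4833
```

View pics/f8.png

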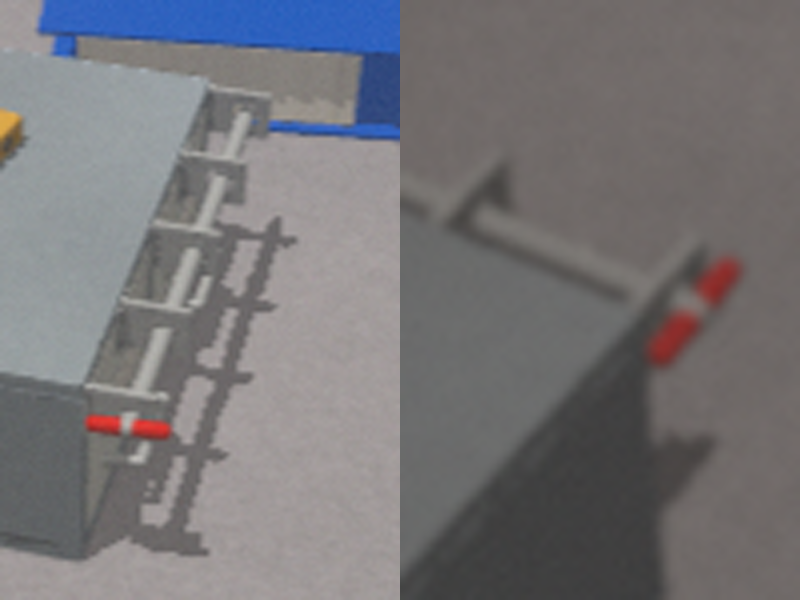

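```bash
python3 - <<'E'
from h import *
for cam in ("scene","side"):
    I=vision.snapshot(cam).astype(int); c=proj(W([-.026,.1665,.117]),cam)
    m=(I[...,0]>90)&(I[...,1]<60)&(I[...,2]<60); yy,xx=np.nonzero(m); k=(abs(xx-c[0])<25)&(abs(yy-c[1])<25)
    g=(xx[k].mean(),yy[k].mean()); e=proj(W([-.026,.1765,.117]),cam)-c
    d=np.array(g)-c; print(cam,k.sum(),"offset along bar mm",10*d@e/(e@e),"px",d.round(2))
E
```

```text
scene 45 offset along bar mm -2.8912673724308084 px [-1.32  0.05]
side 47 offset along bar mm 1.6544648451914996 px [-0.1   0.51]
```

Everything agrees with the bar being home. Two firm pushes stopped at the same point, the tee is at y≈0.166, the nose stands out about 27 mm past the right-hand eye, and nothing else moved.

```bash
python3 -c "
from plant import r
print(r.sign_off())"
```

```text
the job is handed in; nothing more can be done
None
```

I handed the job in at about 40 s: both drawers are shut, the bar is through all five eyes with its T-handle against the left-hand eye, the nose stands out on the right, and the padlock, hand stamp and tape roll are where they were.

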